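Hold the portion pump's piston down with its push rod

ROBOT

A 7-joint arm with a two-finger parallel gripper is mounted at the origin on a cart in front of the work surface, level with it; the furniture and walls round the work are solid. World frame = base frame: x ahead of the robot, y to its left, z up, the work surface at z = 0. Lengths are in m, angles in rad, forces in N, time in s.
With the tool pointing down it reaches from about 0.4 to 0.875 m from the base axis. Payload 19.3 kg.
Tool frame: the origin (TCP) lies midway between the tips of the shut fingers; the grasp point (between the pads) lies 19 mm behind it; z points along the fingers, x is the direction in which the jaws open and shut, and the axes are right-handed (so a half turn about z gives the same grasp; the last joint's range is limited). The gripper opens to 85 mm and grips with 20 to 120 N. Pads are 22 mm wide; open, the fingers measure 114 mm over their backs; the gripper's body (76 mm by 85 mm) begins 54 mm behind the grasp point. The pads swing forward as they close: fully open they stand 13 mm farther back than shut.
Start: joints at [1.268, 0.521, -0.036, 1.599, 0.021, 1.021, -0.113], TCP at [0.144, -0.608, 0.231] pointing down, gripper open.
Joint ranges: [-2.91, 2.91], [-0.3, 2.13], [-1.5, 1.42], [0.17, 2.43], [-1.26, 4.41], [0.16, 1.93], [-2.52, 2.52]. Speed limits (rad/s): [1.89, 1.89, 2.39, 2.39, 3.01, 3.01, 3.01].

INTERFACE

Orientations are given as a unit quaternion [w, x, y, z].
In Python, from bench import bot gives the robot as it stands.
- The arm moves only by the shell command python3 -m handwheel 'ROWS' [FORCE]. ROWS is text: rows parted by semicolons, each of 5 numbers parted by spaces: the shift along the world's x, y, z in m, then the turn about the world's z in rad, then the closure, from 0 (fully open) to 1 (shut). A call has 1 to 5 rows; each row is the pose to reach, as a shift and turn from the pose commanded when the call began; what a row does not reach only later rows make up. A row lasts 1/8 s, in which the tool goes at most 62.5 mm and 10.7 degrees, less where a joint would pass 70% of its speed; a pose out of reach is approached as far as the arm can. A call with a gripper value outside its range is refused whole. The fingers move at their own pace and stop on an object; FORCE is the grip in N (left out, the last holds). Time passes only in rows, so rows that repeat a pose let the fingers close. It gives the time, the measured TCP pose, the force and the opening at its end, in the units of the state.
- bot.observe(): the state, without advancing time (a new reading comes with each control period).
- bot.snapshot(name): name is "scene" or "top" or "wrist"; returns (picture, depth): 420x560x3 uint8, blue, green, red; 420x560 float32, m along the optical axis (not along the pixel's ray), 0 where there is no reading.
- bot.camera_params(name): a dict with "K" (3x3 intrinsics, pixels), "D" ([k1, k2, p1, p2, k3] as OpenCV has them; the pictures are not rectified), "pose" (4x4, takes a point from camera to world coordinates). Camera axes: x right, y down, z forward; pixel columns grow to the right and rows downward; lengths in m; the calibration is good to about 2 mm. A picture is of the moment at which its call begins: read the wrist's pose just before it. camera_params takes no time and is no camera call; for the wrist camera it gives the pose at the moment of the call.
- bot.hand_in(): hands the job in, once; it reports no verdict.
The state is a dict: "time": time; "joint_pos": joint angles; "qd": joint speeds; "effort": joint torques, N m; "tcp_pos": TCP position; "tool_rot": TCP orientation; "ft_force": force on the tool from outside, world axes, zero at the start; "torque": the same for the moment, N m; "grip_width": finger opening in m.
Only numpy, scipy, OpenCV 4.12 (cv2) and the standard library are available. Lean on these libraries where they do the work, as an engineer would, in place of code of your own. Each camera call takes 0.05 s, during which the arm holds its last target.

TASK

The portion pump has to be held open so that it can drain before cleaning. Lift the red-handled push rod out of its grey rest, pass its steel end down through the guide eye in the pump's bridge, and press the blue sprung piston below all the way down onto its stop, firmly but without ramming it. Finish still gripping the rod and holding the piston fully down, and leave the timer, the cup and the cupcake where they are.

Things in the scene. Friction and masses are not known exactly. Their poses are not given: they have to be found in the camera images.
- pump: Portion pump screwed to the table: white base 110 x 140 x 12 mm (x, y, z); in its middle an upright steel barrel with its rim (radius 30 mm) 55 mm above the table; two steel posts at y = +/-55 mm carry an aluminium bridge (44 mm along x, 134 mm along y) from z = 108 to 120 mm (post nuts to 125 mm). The outlet points to +x. Stands level, turned only about z. Origin: centre of the underside, on the barrel's axis; z up.
- guide_eye (a point): Centre of the mouth of the guide eye, on the bridge's top face, 120 mm above the table: a vertical through hole of 16 mm diameter, 12 mm deep, with a 3 mm chamfer at the mouth, exactly above the piston's middle (axes as the pump's).
- piston (a joint): How far the piston is pressed down, m: 0 = up (where its spring returns it), 0.024 = fully down, its blue flange on the barrel's rim (hard stop). The spring takes about 4 N to start moving and 10 N at the stop.
- piston_top (a point): Centre of the piston's flat top, a blue disc of 48 mm diameter and 6 mm thickness on a stem with a coil spring, under the bridge; 85 mm above the table when up (23 mm below the bridge), 61 mm when fully down.
- push_rod: Loose push rod, 165 mm long, about 150 g, standing upright in its rest. Origin: centre of its lower tip; z runs up along the rod. Steel shank 12 mm in diameter (tip tapered over the last 4 mm to 7 mm) from 0 to 100 mm, round steel collar 38 mm in diameter from 100 to 105 mm, red square handle 24 x 24 mm (sides along the rod's x and y) from 105 to 165 mm.
- rod_rest: Grey block 66 x 66 x 60 mm on a black foot 86 x 86 x 8 mm, fixed to the table. Origin: centre of the underside. In the middle of its top a vertical hole of 14 mm diameter, 50 mm deep, in which the rod stands with its tip 10 mm above the table.
- kitchen_timer: Loose white wind-up timer with a red knob, 62 x 62 x 44 mm; origin at the centre of the underside. Bystander.
- deli_cup: Loose clear cup with an orange filling, 109 mm across, 72 mm high; origin at the centre of the underside. Bystander.
- cupcake: Loose cupcake with pale icing, 75 mm across, 74 mm high; origin at the centre of the underside. Bystander.
Things that resemble listed ones, but are neither listed nor needed, are in the scene too. What is meant by the push_rod is not purple, and is the larger of those in its own colour. There is more than one size of the pump; the one meant has the size given above.

How it is judged:
By the outcome, as a careful person would: the job done as asked, in the order asked, and still so for the second after the job is handed in, while the arm keeps its last pose, push and grip.
It also fails if it takes over 54 s, if anything falls off the work surface, if the arm or the gripper's body presses on something with over 40 N, if the wrist force passes 120 N, or if a joint passes its speed limit or range.

## Working session

There is one attempt and no reset: what is moved stays moved. The work goes in short steps, Python scripts to look and compute and a shell command to move; the robot and the scene stay as the last step left them, time stands still between calls to the robot, and variables do not carry over. Pictures are saved under pics/ and viewed, and the job is handed in when it is done.

```bash
ls; mkdir -p pics; python3 - <<'E'
from bench import bot
import cv2,numpy as np
print(bot.observe())
for n in("scene","top","wrist"):
    p=bot.camera_params(n); im,d=bot.snapshot(n)
    cv2.imwrite(f"pics/{n}0.png",im); np.savez(f"{n}0.npz",im=im,d=d,K=p["K"],D=p["D"],pose=p["pose"])
    print(n,np.round(p["K"],1).tolist(),np.round(p["D"],3).tolist(),np.round(p["pose"],3).tolist())
E
```

```text
pics
{'time': 0.0, 'joint_pos': array([ 1.2677872 ,  0.52201088, -0.03628997,  1.60000308,  0.02120085,
        1.02112611, -0.11280176]), 'qd': array([-1.32182681e-03,  7.97032065e-05, -7.52856693e-04,  6.05679708e-04,
        3.79244801e-04, -3.97673681e-04, -1.79817891e-03]), 'effort': array([-7.05337370e-04, -9.27112269e+01,  1.97973333e+00, -3.69933987e+01,
        1.79147412e-02,  8.19003879e-03,  1.21277512e-05]), 'tcp_pos': array([ 0.14405658, -0.60781655,  0.23072988]), 'tool_rot': array([-3.18468686e-04,  7.84432506e-01, -6.20213919e-01, -4.86284633e-04]), 'ft_force': array([-0.32161201,  0.93452248,  0.16805497]), 'torque': array([-0.00926388, -0.01603599, -0.01685603]), 'grip_width': 0.08515530258616529}
scene [[509.2, 0.0, 277.8], [0.0, 509.2, 205.3], [0.0, 0.0, 1.0]] [-0.058, 0.0, 0.0, 0.0, 0.0] [[-0.888, -0.329, 0.322, 0.17], [-0.46, 0.64, -0.615, 0.706], [-0.004, -0.694, -0.72, 1.018], [0.0, 0.0, 0.0, 1.0]]
top [[406.2, 0.0, 278.1], [0.0, 406.2, 219.4], [0.0, 0.0, 1.0]] [0.025, 0.0, 0.0, 0.0, 0.0] [[-0.077, -0.97, 0.229, 0.34], [-0.997, 0.076, -0.012, -0.075], [-0.006, -0.229, -0.973, 1.16], [0.0, 0.0, 0.0, 1.0]]
wrist [[290.4, 0.0, 273.5], [0.0, 290.4, 205.3], [0.0, 0.0, 1.0]] [-0.019, 0.0, 0.0, 0.0, 0.0] [[0.23, -0.934, -0.272, 0.213], [-0.973, -0.221, -0.065, -0.591], [0.0, 0.28, -0.96, 0.373], [0.0, 0.0, 0.0, 1.0]]
```

View pics/scene0.png

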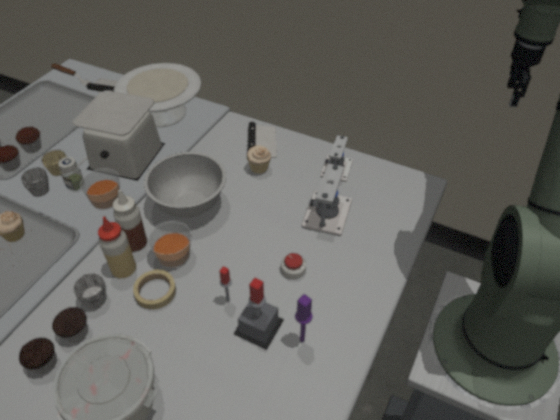

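View pics/top0.png

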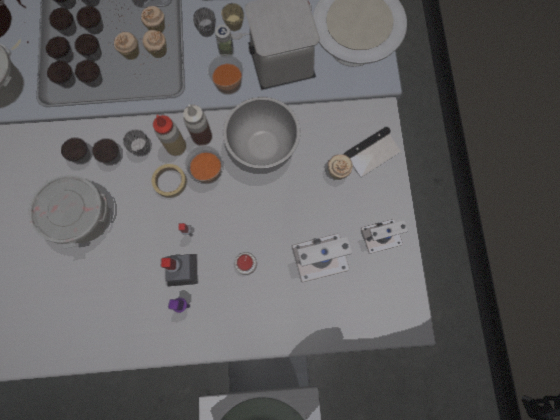

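View pics/wrist0.png

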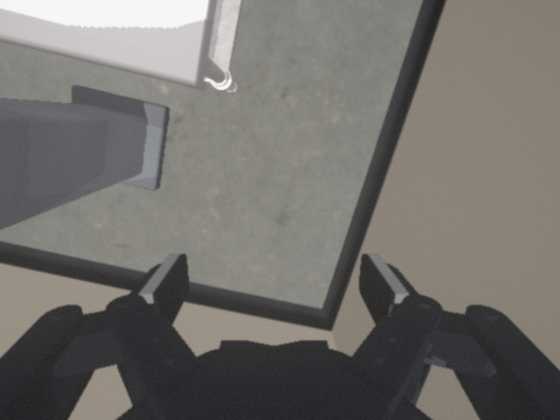

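The scene and top pictures show these candidates, with top-image pixels:
- **Rods:** red in the grey rest (168,265), small red (184,229), purple (178,305). I take the red one in the rest at (168,265).
- **Pumps:** larger (320,257), smaller (382,236). I take the larger, with its size still to be checked.
- **Bystanders:** the timer is near (245,263), the cup near (205,167) and the cupcake near (340,167).

Next I check a close crop and measure.

```bash
cat > h.py <<'E'
import numpy as np,cv2
def load(n): 
    z=np.load(n+".npz"); return {k:z[k] for k in z}
def rays(c,uv):
    uv=np.asarray(uv,float).reshape(-1,1,2)
    n=cv2.undistortPoints(uv,c["K"],c["D"]).reshape(-1,2)
    d=np.c_[n,np.ones(len(n))]@c["pose"][:3,:3].T
    return c["pose"][:3,3],d
def onz(c,uv,z):
    o,d=rays(c,uv); return o+d*((z-o[2])/d[:,2])[:,None]
def cloud(c):
    h,w=c["d"].shape; u,v=np.meshgrid(np.arange(w),np.arange(h))
    o,d=rays(c,np.c_[u.ravel(),v.ravel()])
    return (o+d*c["d"].reshape(-1,1)).reshape(h,w,3)
def proj(c,P):
    T=np.linalg.inv(c["pose"]); 
    r,_=cv2.Rodrigues(T[:3,:3]); return cv2.projectPoints(np.asarray(P,float).reshape(-1,1,3),r,T[:3,3],c["K"],c["D"])[0].reshape(-1,2)
E
python3 - <<'E'
from h import *
t=load("top0");s=load("scene0")
a=cv2.resize(t["im"][215:325,140:420],None,fx=2.8,fy=2.8,interpolation=cv2.INTER_CUBIC)
b=cv2.resize(s["im"][130:350,210:370],None,fx=2.6,fy=2.6,interpolation=cv2.INTER_CUBIC)
cv2.imwrite("pics/ct.png",a);cv2.imwrite("pics/cs.png",b)
for n,c in(("top",t),("scene",s)):
    P=cloud(c)
    im=c["im"].astype(int);B,G,R=im[...,0],im[...,1],im[...,2]
    red=((R>90)&(R>2*G)&(R>2*B)).astype(np.uint8)
    k,l,st,ce=cv2.connectedComponentsWithStats(red)
    for i in range(1,k):
        if st[i,4]>15:
            p=P[l==i]; p=p[np.isfinite(p).all(1)]
            print(n,"red",st[i],np.round(ce[i]),np.round(np.median(p,0),3),"ztop",np.round(np.percentile(p[:,2],[5,95]),3))
    blue=((B>R+25)&(B>G+10)).astype(np.uint8)
    k,l,st,ce=cv2.connectedComponentsWithStats(blue)
    for i in range(1,k):
        if st[i,4]>8:
            p=P[l==i];print(n,"blue",st[i],np.round(ce[i]),np.round(np.median(p,0),3))
E
```

```text
top red [154 116  18  17 239] [162. 124.] [0.863 0.201 0.15 ] ztop [0.146 0.181]
top red [179 224   6   6  32] [182. 226.] [0.585 0.165 0.122] ztop [0.12  0.126]
top red [239 256  13  13  96] [245. 263.] [0.488 0.009 0.042] ztop [0.039 0.046]
top red [162 258   9   9  78] [166. 262.] [0.488 0.192 0.174] ztop [0.171 0.178]
top blue [321 249   5   5  16] [323. 251.] [ 0.496 -0.202  0.084]
top blue [322 260   7   2  10] [325. 261.] [ 0.471 -0.205  0.086]
scene red [ 99 218  22  22 307] [109. 230.] [0.861 0.213 0.15 ] ztop [0.144 0.173]
scene red [286 254  15  14 146] [293. 261.] [0.487 0.021 0.042] ztop [0.039 0.045]
scene red [221 268   7   7  39] [224. 271.] [0.584 0.17  0.122] ztop [0.118 0.124]
scene red [251 279  11  11  93] [256. 284.] [0.485 0.2   0.174] ztop [0.17  0.176]
```

View pics/ct.png

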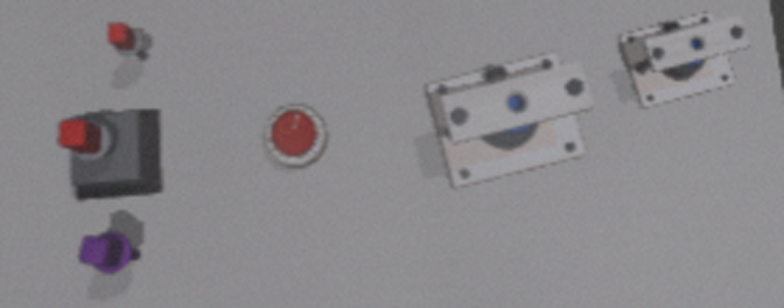

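View pics/cs.png

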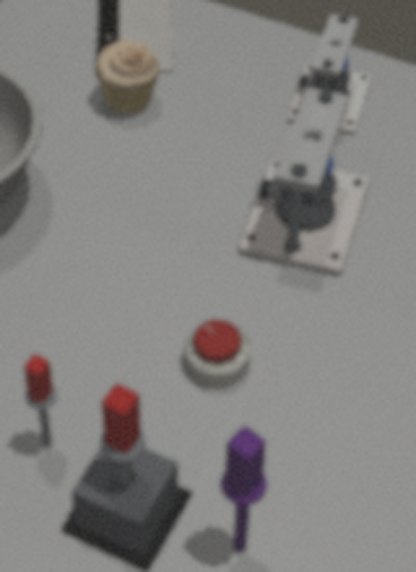

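The crops show the chosen red rod standing in the grey rest, with its handle larger than the small red one's. The pump at (320,257) is the bigger of the two. I start arcing in, checking joint 1's behaviour as I go.

```bash
python3 -m handwheel '0.055 0.022 0.01 0.1 0; 0.11 0.055 0.02 0.2 0; 0.16 0.094 0.03 0.3 0; 0.205 0.137 0.04 0.4 0; 0.25 0.18 0.05 0.5 0'; python3 - <<'E'
from bench import bot
o=bot.observe();print(o["joint_pos"].round(3),o["tcp_pos"].round(3))
from h import *
t=load("top0");s=load("scene0")
for n,c in(("top",t),("scene",s)):
    P=cloud(c)
    for nm,xr,yr,zr in(("handletop",(.44,.54),(.15,.25),(.166,.19)),("rest",(.42,.54),(.13,.25),(.053,.068)),("foot",(.4,.56),(.12,.27),(.004,.013)),("bridge",(.4,.56),(-.3,-.1),(.112,.13)),("pbase",(.38,.58),(-.3,-.1),(.008,.018)),("purple",(.33,.45),(.1,.25),(.05,.3)),("bridge2",(.4,.65),(-.5,-.3),(.08,.13))):
        m=(P[...,0]>xr[0])&(P[...,0]<xr[1])&(P[...,1]>yr[0])&(P[...,1]<yr[1])&(P[...,2]>zr[0])&(P[...,2]<zr[1])
        q=P[m]
        if len(q)<5: print(n,nm,len(q));continue
        r=cv2.minAreaRect(q[:,:2].astype(np.float32))
        print(n,nm,len(q),np.round(r[0],3),np.round(r[1],3),round(r[2],1),"zmed/max",np.median(q[:,2]).round(3),q[:,2].max().round(3))
E
```

```text
time: 0.78
tcp_pos: [0.3917, -0.4301, 0.2807]
tool_rot: [0.0, 0.914, -0.405, -0.0]
ft_force: [0.2, -1.1, -0.1]
grip_width: 0.0853
[ 0.89   0.411 -0.221  1.651  0.099  1.091 -0.194] [ 0.392 -0.43   0.281]
top handletop 96 [0.487 0.194] [0.023 0.022] 87.2 zmed/max 0.174 0.179
top rest 421 [0.488 0.195] [0.067 0.066] 0.7 zmed/max 0.06 0.065
top foot 285 [0.484 0.197] [0.149 0.152] 88.6 zmed/max 0.007 0.013
top bridge 872 [ 0.492 -0.201] [0.045 0.134] 9.7 zmed/max 0.12 0.129
top pbase 900 [ 0.471 -0.192] [0.149 0.163] 10.2 zmed/max 0.012 0.018
top purple 212 [0.386 0.177] [0.029 0.035] 81.2 zmed/max 0.152 0.169
top bridge2 417 [ 0.541 -0.383] [0.032 0.098] 10.6 zmed/max 0.086 0.095
scene handletop 132 [0.487 0.198] [0.024 0.024] 0.5 zmed/max 0.173 0.177
scene rest 679 [0.488 0.198] [0.068 0.067] 89.5 zmed/max 0.059 0.068
scene foot 404 [0.479 0.199] [0.138 0.153] 87.9 zmed/max 0.007 0.013
scene bridge 648 [ 0.492 -0.197] [0.045 0.143] 9.6 zmed/max 0.119 0.127
scene pbase 837 [ 0.492 -0.194] [0.109 0.142] 10.1 zmed/max 0.011 0.018
scene purple 449 [0.386 0.185] [0.036 0.031] 1.5 zmed/max 0.135 0.168
scene bridge2 251 [ 0.541 -0.379] [0.032 0.103] 11.5 zmed/max 0.085 0.092
```

Both views agree:
- **Rod:** about (0.487, 0.196), square to the world axes.
- **Pump:** bridge 45x134 mm, base 109x142 mm, so the right size. Centre is about (0.492, -0.199), yaw about 10°.

Now I move over the rod.

```bash
python3 -m handwheel '0.02 0.05 0.0 0.07 0; 0.04 0.1 0.0 0.14 0; 0.06 0.155 0.0 0.21 0; 0.075 0.21 0 0.28 0; 0.085 0.265 0 0.35 0'; python3 -m handwheel '0.008 0.058 0 0.1 0; 0.012 0.116 0 0.2 0; 0.012 0.174 0 0.3 0; 0.012 0.232 0 0.4 0; 0.01 0.29 0 0.484 0' ; python3 -m handwheel '0.00 0.05 0 0 0; 0 0.07 0 0 0; 0 0.07 0 0 0; 0 0.07 0 0 0'
python3 - <<'E'
from bench import bot
from h import *
o=bot.observe();print(o["joint_pos"].round(3),o["tcp_pos"].round(4),o["tool_rot"].round(4),o["ft_force"].round(2))
p=bot.camera_params("wrist");im,d=bot.snapshot("wrist")
np.savez("wrist1.npz",im=im,d=d,K=p["K"],D=p["D"],pose=p["pose"]);cv2.imwrite("pics/wrist1.png",im)
c=load("wrist1");P=cloud(c)
for nm,xr,yr,zr in(("handletop",(.44,.54),(.15,.25),(.169,.19)),("rest",(.42,.54),(.13,.27),(.053,.068)),("bridge",(.4,.58),(-.35,-.1),(.112,.13))):
        m=(P[...,0]>xr[0])&(P[...,0]<xr[1])&(P[...,1]>yr[0])&(P[...,1]<yr[1])&(P[...,2]>zr[0])&(P[...,2]<zr[1])
        q=P[m]
        if len(q)<5: print(nm,len(q));continue
        r=cv2.minAreaRect(q[:,:2].astype(np.float32))
        print(nm,len(q),np.round(r[0],3),np.round(r[1],3),round(r[2],1),"zmed/max",np.median(q[:,2]).round(3))
E
```

```text
time: 1.4
tcp_pos: [0.4757, -0.1648, 0.2804]
tool_rot: [-0.0, 0.971, -0.24, 0.0]
ft_force: [1.3, -0.2, 0.2]
grip_width: 0.0853
time: 2.02
tcp_pos: [0.4852, 0.125, 0.2805]
tool_rot: [0.0, 1.0, -0.001, 0.0]
ft_force: [1.4, -0.3, 1.3]
grip_width: 0.0855
time: 2.52
tcp_pos: [0.4855, 0.1924, 0.2803]
tool_rot: [0.0, 1.0, -0.002, -0.0]
ft_force: [-0.4, -0.2, -0.4]
grip_width: 0.0857
[ 0.009  0.362 -0.649  1.784  0.246  1.077 -0.731] [0.4855 0.1924 0.2803] [ 3.0e-04  1.0e+00 -2.4e-03 -2.0e-04] [-0.41 -0.18 -0.38]
handletop 674 [0.489 0.196] [0.025 0.023] 88.8 zmed/max 0.174
rest 1754 [0.489 0.195] [0.066 0.066] 0.3 zmed/max 0.06
bridge 0
```

View pics/wrist1.png

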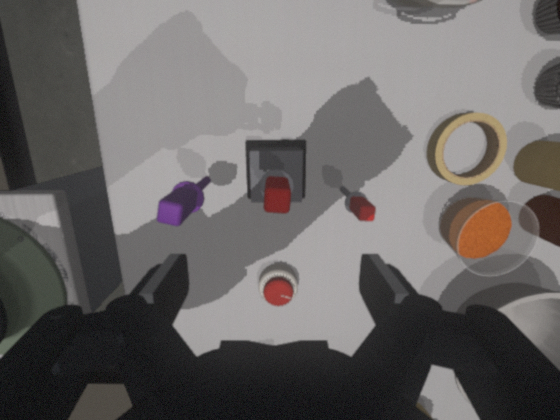

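The wrist picture shows the red handle top at (277,195) in the rest, with the purple rod at (178,205) and the small red one at (362,208), both clear of the finger lanes. I descend and grip.

```bash
python3 -m handwheel '0.0025 0.0035 -0.04 0 0; 0.0025 0.0035 -0.08 0 0; 0.0025 0.0035 -0.12 0 0; 0.0025 0.0035 -0.14 0 0; 0.0025 0.0035 -0.149 0 0' 80
python3 -m handwheel '0 0 0 0 0.3; 0 0 0 0 0.6; 0 0 0 0 1; 0 0 0 0 1; 0 0 0 0 1' 80
python3 -m handwheel '0 0 0 0 1; 0 0 0 0 1; 0 0 0 0 1' 80
python3 - <<'E'
from bench import bot
import cv2
o=bot.observe();print(o["tcp_pos"].round(4),o["ft_force"].round(2),o["torque"].round(2),o["grip_width"])
cv2.imwrite("pics/wrist2.png",bot.snapshot("wrist")[0])
E
```

```text
time: 3.2
tcp_pos: [0.4879, 0.1958, 0.1306]
tool_rot: [0.0, 1.0, -0.003, -0.001]
ft_force: [1.6, -0.1, 0.4]
grip_width: 0.0855
time: 3.82
tcp_pos: [0.4884, 0.197, 0.1321]
tool_rot: [-0.0, 1.0, -0.002, 0.001]
ft_force: [-0.5, 0.4, 7.2]
grip_width: 0.0231
time: 4.2
tcp_pos: [0.4884, 0.197, 0.1321]
tool_rot: [-0.0, 1.0, -0.002, 0.001]
ft_force: [-0.3, -1.2, 6.7]
grip_width: 0.023
[0.4884 0.197  0.1321] [-0.28 -1.17  6.69] [-0.14  0.15  0.03] 0.023006434569003243
```

View pics/wrist2.png

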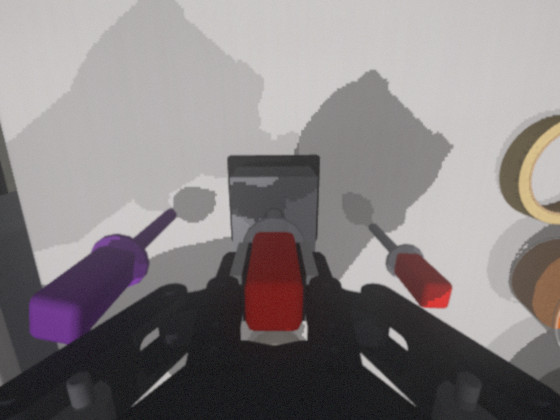

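The red handle at (275,280) is gripped between the pads (width 23 mm). The fingertips rest lightly on the collar, about 7 N. I lift straight up.

```bash
python3 -m handwheel '0 0 0.01 0 1; 0 0 0.03 0 1; 0 0 0.06 0 1; 0 0 0.1 0 1; 0 0 0.14 0 1' 80
python3 -m handwheel '0 0 0.02 0 1; 0 0 0.03 0 1; 0 0 0.03 0 1' 80
python3 - <<'E'
from bench import bot
from h import *
o=bot.observe();print(o["tcp_pos"].round(4),o["ft_force"].round(2),o["torque"].round(2),o["grip_width"],o["joint_pos"].round(2))
for n in("scene","wrist"):
    p=bot.camera_params(n); im,d=bot.snapshot(n)
    cv2.imwrite(f"pics/{n}3.png",im); np.savez(f"{n}3.npz",im=im,d=d,K=p["K"],D=p["D"],pose=p["pose"])
s=load("scene3");cv2.imwrite("pics/cs3.png",cv2.resize(s["im"][150:350,170:370],None,fx=3,fy=3,interpolation=cv2.INTER_CUBIC))
t=o["tcp_pos"];print(proj(s,[t,t-[0,0,.122]]).round(0),proj(load("wrist3"),[t,t-[0,0,.122]]).round(0))
E
```

```text
time: 4.88
tcp_pos: [0.4877, 0.1969, 0.2734]
tool_rot: [-0.0, 1.0, -0.002, 0.0]
ft_force: [0.3, -0.0, -1.5]
grip_width: 0.0231
time: 5.25
tcp_pos: [0.488, 0.1968, 0.3017]
tool_rot: [-0.0, 1.0, -0.002, 0.0]
ft_force: [0.7, -0.9, -1.8]
grip_width: 0.023
[0.488  0.1968 0.3017] [ 0.69 -0.94 -1.81] [-0.04 -0.04  0.  ] 0.02302335626985432 [ 0.01  0.35 -0.66  1.75  0.23  1.13 -0.72]
[[253. 242.]
 [255. 281.]] [[274. 259.]
 [274. 200.]]
```

View pics/cs3.png

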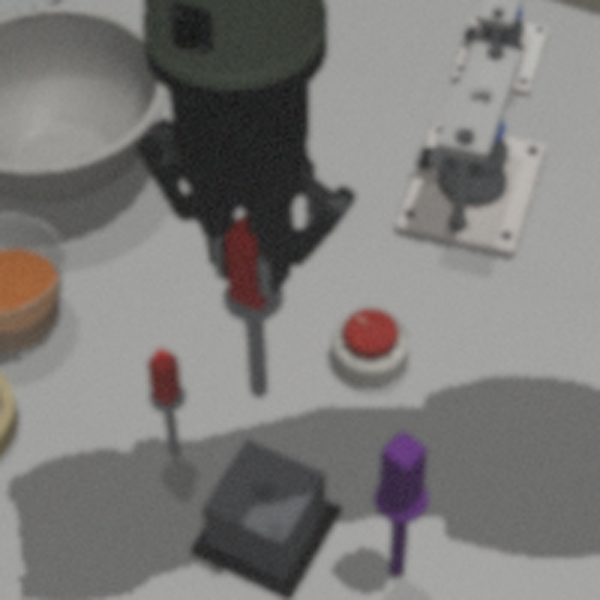

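View pics/wrist3.png

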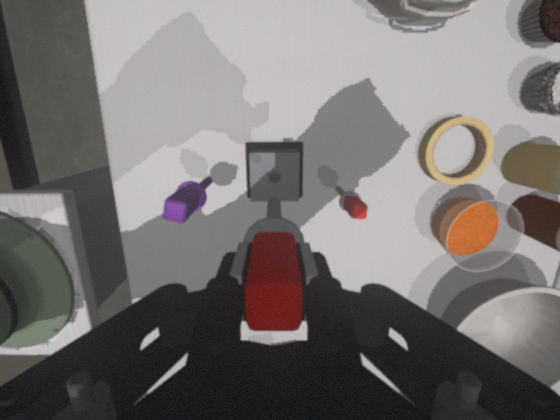

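In the scene crop the rod hangs straight with its tip at (258,392), which is (256,281) in the full image and matches the predicted (255,281). Next is the move over the pump.

```bash
python3 -m handwheel '0 -0.04 0 0 1; 0 -0.09 0 0 1; 0 -0.14 0 0 1; 0 -0.19 0 0 1; 0 -0.24 0 0 1' 80
python3 -m handwheel '0.004 -0.05 0 0 1; 0.004 -0.1 0 0 1; 0.004 -0.14 0 0 1; 0.004 -0.156 0 0 1; 0.004 -0.156 0 0 1' 80
python3 -m handwheel '0 0 0 0 1; 0 0 0 0 1' 80
python3 - <<'E'
from bench import bot
from h import *
o=bot.observe();print(o["tcp_pos"].round(4),o["ft_force"].round(2),o["grip_width"],o["joint_pos"].round(2))
for n in("scene","wrist","top"):
    p=bot.camera_params(n); im,d=bot.snapshot(n)
    cv2.imwrite(f"pics/{n}4.png",im); np.savez(f"{n}4.npz",im=im,d=d,K=p["K"],D=p["D"],pose=p["pose"])
w=load("wrist4");s=load("scene4")
cv2.imwrite("pics/cw4.png",cv2.resize(w["im"][80:260,170:380],None,fx=3,fy=3,interpolation=cv2.INTER_CUBIC))
cv2.imwrite("pics/cs4.png",cv2.resize(s["im"][100:260,260:420],None,fx=3.5,fy=3.5,interpolation=cv2.INTER_CUBIC))
P=cloud(w)
for nm,zr in(("bridge",(.113,.1225)),("pbase",(.008,.018))):
    m=(P[...,0]>.4)&(P[...,0]<.58)&(P[...,1]>-.3)&(P[...,1]<-.1)&(P[...,2]>zr[0])&(P[...,2]<zr[1])
    q=P[m];r=cv2.minAreaRect(q[:,:2].astype(np.float32));print(nm,len(q),np.round(r[0],4),np.round(r[1],3),r[2],np.median(q[:,2]))
t=o["tcp_pos"];print(proj(w,[t-[0,0,.122],[.492,-.199,.12]]).round(1),proj(s,[t-[0,0,.122],[.492,-.199,.12]]).round(1))
E
```

```text
time: 5.98
tcp_pos: [0.4875, -0.0448, 0.3007]
tool_rot: [-0.0, 1.0, -0.002, -0.001]
ft_force: [1.0, 1.4, -2.2]
grip_width: 0.0232
time: 6.6
tcp_pos: [0.4917, -0.1995, 0.3007]
tool_rot: [-0.0, 1.0, -0.003, -0.001]
ft_force: [-0.1, 0.6, -1.1]
grip_width: 0.0233
time: 6.85
tcp_pos: [0.4922, -0.198, 0.3015]
tool_rot: [-0.0, 1.0, -0.001, 0.0]
ft_force: [-0.7, -0.4, -1.4]
grip_width: 0.0225
[ 0.4922 -0.198   0.3015] [-0.66 -0.43 -1.45] 0.02247285803148022 [ 0.65  0.33 -0.49  1.74  0.17  1.11  0.11]
bridge 3070 [ 0.4922 -0.1947] [0.044 0.124] 9.760416984558105 0.11985298184898938
pbase 2925 [ 0.4933 -0.1996] [0.11 0.14] 9.72973918914795 0.011824680395117082
[[273.3 199.5]
 [273.1 186.6]] [[331.4 163.9]
 [330.  181.1]]
```

View pics/cw4.png

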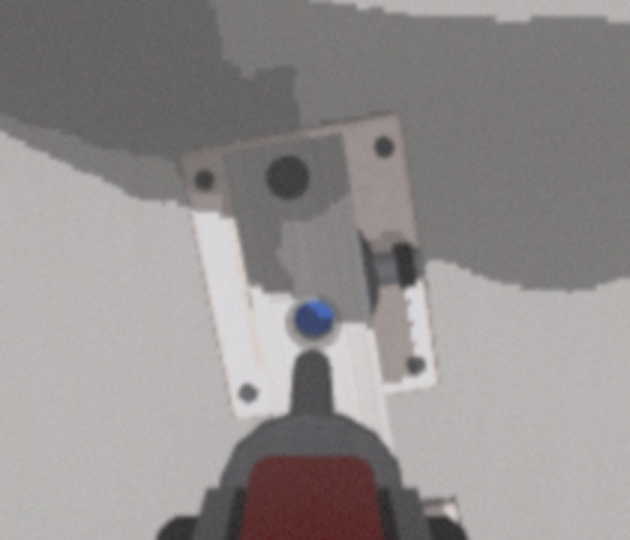

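View pics/cs4.png

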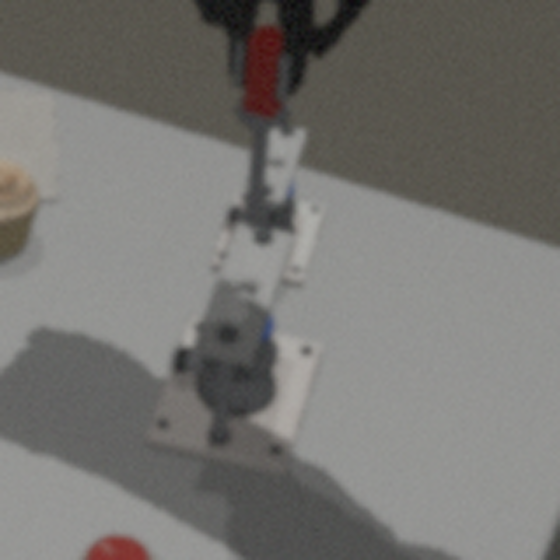

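In the wrist crop the eye shows blue at (314,320) and the rod tip at (312,350), with a predicted lateral miss of 1-2 mm. The correction is about +1 mm in x and -1.5 mm in y. I lower to just above the mouth and look again.

```bash
python3 -m handwheel '0.001 -0.0015 -0.02 0 1; 0.001 -0.0015 -0.04 0 1; 0.001 -0.0015 -0.052 0 1; 0.001 -0.0015 -0.052 0 1; 0.001 -0.0015 -0.052 0 1' 80
python3 - <<'E'
from bench import bot
from h import *
o=bot.observe();print(o["tcp_pos"].round(4),o["ft_force"].round(2),o["grip_width"])
for n in("scene","wrist"):
    p=bot.camera_params(n); im,d=bot.snapshot(n)
    np.savez(f"{n}5.npz",im=im,d=d,K=p["K"],D=p["D"],pose=p["pose"])
w=load("wrist5");s=load("scene5")
a=cv2.resize(w["im"][130:250,200:350],None,fx=4,fy=4,interpolation=cv2.INTER_CUBIC)
b=cv2.resize(s["im"][120:240,270:390],None,fx=4,fy=4,interpolation=cv2.INTER_CUBIC)
cv2.imwrite("pics/cw5.png",a);cv2.imwrite("pics/cs5.png",b)
t=o["tcp_pos"];
g=[t-[0,0,.122],[.4933,-.1995,.12]]
print(((proj(w,g)-[200,130])*4).round(1),((proj(s,g)-[270,120])*4).round(1))
E
```

```text
time: 7.62
tcp_pos: [0.4933, -0.2007, 0.2501]
tool_rot: [0.0, 1.0, -0.002, 0.0]
ft_force: [0.0, -0.3, -1.4]
grip_width: 0.023
[ 0.4933 -0.2007  0.2501] [ 0.03 -0.27 -1.43] 0.022986636052707773
[[292.8 278.3]
 [292.5 264.8]] [[239.8 233. ]
 [238.3 243.4]]
```

View pics/cw5.png

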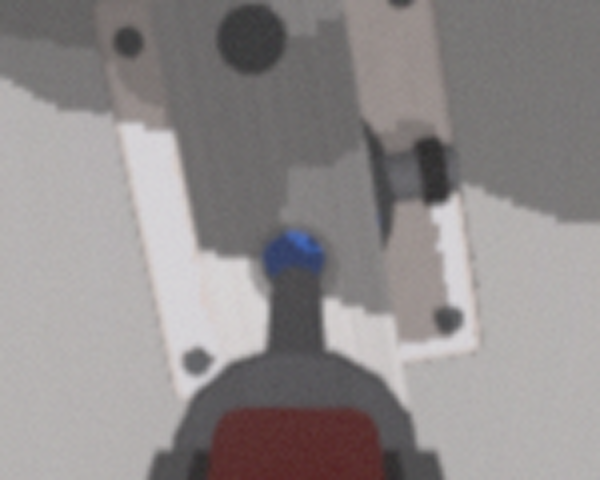

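View pics/cs5.png

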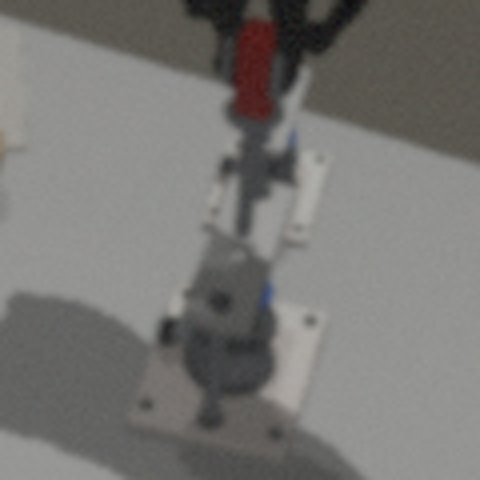

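The wrist crop shows the tip in line with the eye: ring centre about (296,263), shank centred at 297. I enter the eye slowly.

```bash
python3 -m handwheel '0 0.001 -0.006 0 1; 0 0.001 -0.012 0 1; 0 0.001 -0.018 0 1; 0 0.001 -0.024 0 1; 0 0.001 -0.024 0 1' 80;  python3 -c "
from bench import bot
o=bot.observe();print(o['tcp_pos'].round(4),o['ft_force'].round(2),o['torque'].round(2))"
```

```text
time: 8.35
tcp_pos: [0.4927, -0.1996, 0.2249]
tool_rot: [-0.0, 1.0, -0.002, -0.0]
ft_force: [0.4, -0.4, -1.5]
grip_width: 0.023
[ 0.4927 -0.1996  0.2249] [ 0.42 -0.37 -1.53] [ 0.03  0.01 -0.03]
```

The tip is now 17 mm below the mouth with no contact force. I go on to the piston.

```bash
python3 -m handwheel '0 0 -0.005 0 1; 0 0 -0.01 0 1; 0 0 -0.015 0 1; 0 0 -0.02 0 1; 0 0 -0.023 0 1' 80;  python3 -m handwheel '0 0 -0.003 0 1; 0 0 -0.006 0 1; 0 0 -0.009 0 1; 0 0 -0.012 0 1; 0 0 -0.012 0 1' 80; python3 -c "
from bench import bot
o=bot.observe();print(o['tcp_pos'].round(4),o['ft_force'].round(2),o['torque'].round(2))"
```

```text
time: 8.98
tcp_pos: [0.4931, -0.1997, 0.2023]
tool_rot: [0.0, 1.0, -0.002, 0.0]
ft_force: [-1.0, 0.7, 3.8]
grip_width: 0.0232
time: 9.6
tcp_pos: [0.4931, -0.1997, 0.1905]
tool_rot: [0.0, 1.0, -0.002, 0.0]
ft_force: [-1.9, 0.2, 7.2]
grip_width: 0.0233
[ 0.4931 -0.1997  0.1905] [-1.86  0.15  7.24] [0.   0.45 0.02]
```

```bash
python3 -m handwheel '0 0 -0.002 0 1; 0 0 -0.004 0 1; 0 0 -0.005 0 1; 0 0 -0.006 0 1; 0 0 -0.006 0 1' 80; python3 -m handwheel '0 0 -0.0005 0 1; 0 0 -0.001 0 1; 0 0 -0.001 0 1' 80; python3 -m handwheel '0 0 -0.0005 0 1; 0 0 -0.001 0 1; 0 0 -0.001 0 1' 80
```

```text
time: 10.22
tcp_pos: [0.4931, -0.1997, 0.1847]
tool_rot: [0.0, 1.0, -0.002, 0.0]
ft_force: [-1.5, 0.2, 9.1]
grip_width: 0.023
time: 10.6
tcp_pos: [0.4931, -0.1997, 0.1837]
tool_rot: [0.0, 1.0, -0.002, 0.0]
ft_force: [-1.6, -0.3, 8.3]
grip_width: 0.023
time: 10.98
tcp_pos: [0.4932, -0.1997, 0.183]
tool_rot: [0.0, 1.0, -0.002, 0.0]
ft_force: [-2.2, 0.9, 12.9]
grip_width: 0.0231
```

The force has started rising above the spring's, so the stop is touching. I press on to a firm but moderate load.

```bash
python3 -m handwheel '0 0 -0.0005 0 1; 0 0 -0.001 0 1; 0 0 -0.001 0 1' 80;  python3 -m handwheel '0 0 -0.0005 0 1; 0 0 -0.001 0 1; 0 0 -0.001 0 1' 80
```

```text
time: 11.35
tcp_pos: [0.4935, -0.1998, 0.1827]
tool_rot: [0.0, 1.0, -0.002, 0.001]
ft_force: [-5.9, 1.8, 27.3]
grip_width: 0.023
time: 11.72
tcp_pos: [0.4937, -0.1999, 0.1825]
tool_rot: [0.001, 1.0, -0.002, 0.001]
ft_force: [-7.9, 2.4, 38.9]
grip_width: 0.0232
```

Now 39 N with almost no more travel, so the piston is on its stop. I ease off about 1 mm, settle and check.

```bash
python3 -m handwheel '0 0 0.0005 0 1; 0 0 0.001 0 1; 0 0 0.001 0 1; 0 0 0.001 0 1; 0 0 0.001 0 1' 80
python3 - <<'E'
from bench import bot
from h import *
for n in("scene","wrist","top"):
    p=bot.camera_params(n); im,d=bot.snapshot(n)
    np.savez(f"{n}6.npz",im=im,d=d,K=p["K"],D=p["D"],pose=p["pose"])
o=bot.observe();print(o["time"],o["tcp_pos"].round(4),o["ft_force"].round(2),o["grip_width"])
w=load("wrist6");s=load("scene6");t=load("top6")
cv2.imwrite("pics/cw6.png",cv2.resize(w["im"][100:400,130:430],None,fx=2,fy=2))
cv2.imwrite("pics/cs6.png",cv2.resize(s["im"][120:240,270:390],None,fx=5,fy=5,interpolation=cv2.INTER_CUBIC))
cv2.imwrite("pics/top6.png",t["im"])
E
```

```text
time: 12.35
tcp_pos: [0.4935, -0.1998, 0.1827]
tool_rot: [0.0, 1.0, -0.002, 0.001]
ft_force: [-6.0, 0.9, 25.9]
grip_width: 0.0231
12.5 [ 0.4935 -0.1998  0.1827] [-4.99  2.27 26.86] 0.02291523408002306
```

View pics/cs6.png

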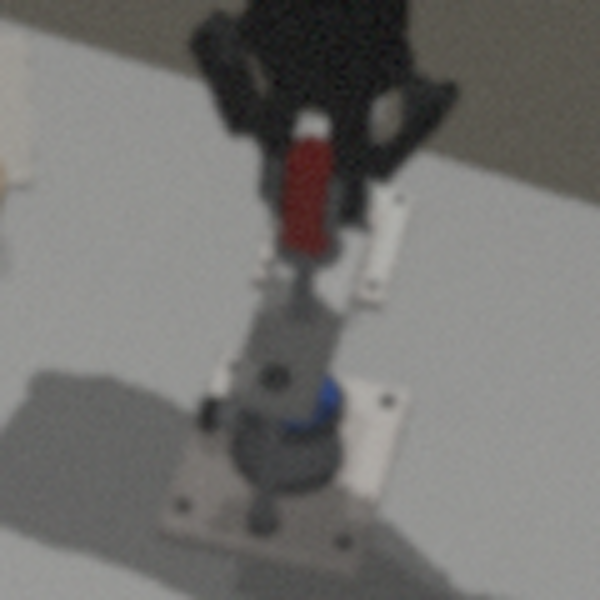

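View pics/cw6.png

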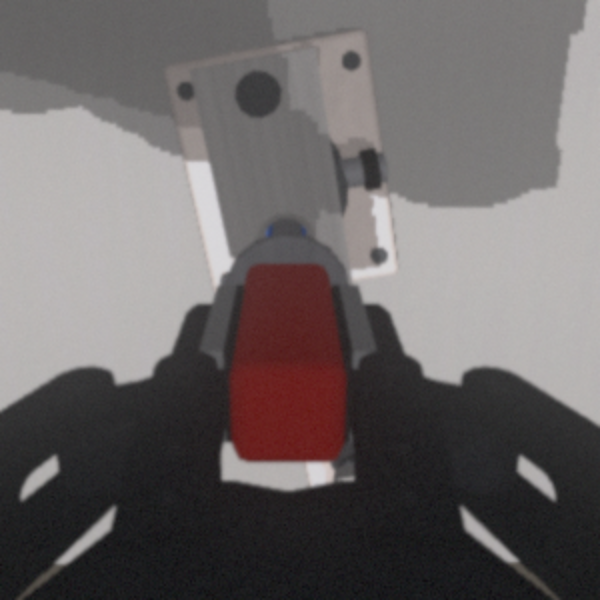

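View pics/top6.png

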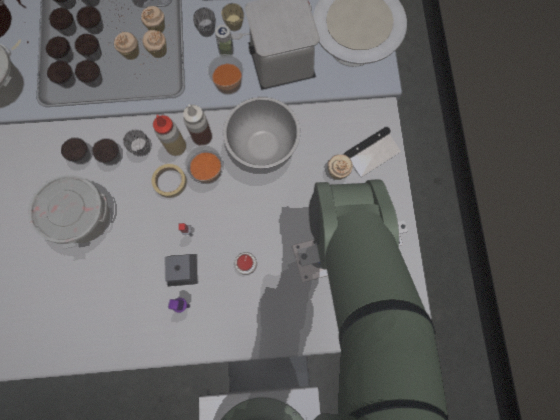

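The scene crop shows the rod through the bridge at (300,290) and the blue flange seated on the barrel rim at (315,405). The top view has the timer (245,263), cup (205,167) and cupcake (340,167) where they were. The force is steady at about 26 N.

```bash
python3 -c "
from bench import bot
print(bot.hand_in())
o=bot.observe();print(o['time'],o['tcp_pos'].round(4),o['ft_force'].round(1))"
```

```text
the job is handed in; nothing more can be done
None
the job is handed in; nothing more can be done
```

I lifted the red-handled rod out of its rest, passed it down through the guide eye of the larger pump and pressed the piston onto its stop. I handed the job in at about 12.5 s, still gripping the rod at 80 N and holding the piston down.

- **Piston down:** the tool stood at 0.1827 m, which puts the rod tip at about 61 mm, the fully-down height. The force climbed sharply there with almost no further travel, and the scene picture shows the blue flange on the barrel rim.
- **Force:** the push peaked at about 39 N while I found the stop, so I eased it to a steady 26–27 N. A sideways force of about 5–6 N remained, from the rod leaning on the guide or the arm flexing under load.
- **Gripping:** the fingertips pressed lightly on the rod's collar as they closed, about 7 N, with no ill effect seen.
- **Bystanders:** by eye in the top picture, the timer, cup and cupcake were where they started.

No check failed. I could not read the state after handing in, so the final second is unconfirmed.

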